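Put the stock drawer in order and shut it

TASK

Somebody left a tall bottle standing in the open drawer of the white stock unit, so the drawer cannot shut. Stand that bottle upright in the low steel tray with the other two, lay the loose carton from the counter flat in the bay the bottle leaves, in line with the cartons already in the drawer, and slide the drawer fully shut without slamming it. Set things down gently rather than dropping them, keep the bottles upright and the other cartons in their bays, and leave everything else where it is.

Things in the scene. Friction and masses are not known exactly. Their poses are not given: they have to be found in the camera images.
- unit: white counter-top stock unit, fixed: 292 wide (y) x 282 deep (x) x 178 high, with two shallow drawers one above the other. Origin on the counter at the foot of the middle of its front face (the carcass face, against which the drawer fronts close); its x axis points into the unit, away from the drawer's opening side, z up. Top panel 12 thick: the clear opening above the top drawer's floor is 66 high
- drawer (a joint): how far the top drawer is pulled out of the unit towards the unit's -x, in m: 0 fully shut, 0.20 the most. It starts 0.168 to 0.192 open, runs with about 2.5 N of friction and stays where it is left; pushing squarely on its front or handle slides it in until it meets the stop at 0
- lower_drawer (a joint): how far the lower, empty drawer is pulled out, in m; it is shut (0) and stays shut
- drawer_front (a point): middle of the outer face of the top drawer's front panel (286 wide, 71 high, 14 thick, its top edge 165 above the counter); moves with the drawer. The panel's inner face, 14 behind, is the front end of the bays
- handle (a point): middle of the bar of the steel bow handle on the top drawer's front: 10 thick, 96 long, level along the unit's y, 20 out from the front's face and 129.5 above the counter
- bay_left (a point): middle of the floor of the top drawer's front bay on the unit's +y side. The three front bays lie side by side, each 80 wide (y) and 160 long (x), between partitions 4 thick and 24 high, the drawer's sides 6 thick and 24 high, the front panel and a cross partition 24 high, behind which the rear half is full of cartons 51 high. The floor is 100 above the counter. The point's axes are the unit's axes; it moves with the drawer
- bay_mid (a point): the same for the middle front bay, 84 from the other two
- bay_right (a point): the same for the front bay on the unit's -y side
- bottle_mid (a point): middle (82.5 above the foot) of the bottle standing in one of the three front bays: tall brown glass bottle with a white paper label and a black screw cap, 165 tall: round body 46 in diameter up to 105 above its foot, shoulder narrowing to a 22 neck at 124, cap 28 in diameter from 133 to 165 above its foot; 0.17 to 0.33 kg. The bottle's z axis points up its cap
- carton_mid (a point): middle (27 above its underside) of the loose carton lying on the counter: plain brown cardboard carton with a strip of white tape along its top, 120 long x 52 wide x 54 high, 0.15 to 0.3 kg; x along its length, y along its width, z up
- stock_a_mid (a point): middle of one of the two like cartons lying in the other front bays (120 x 52 x 54, x along its length); it stays there
- stock_b_mid (a point): middle of the other carton already in a front bay; it stays there
- tray_in (a point): middle of the inner floor of a low steel tray, heavy, which does not move: outside 200 (x) x 130 (y) x 25 high, walls 4 thick, inside 192 x 122, floor 4 above the counter
- tray_bottle_a_mid (a point): middle (82.5 above the foot) of a bottle standing in the tray, of the same shape and size as the one in the drawer
- tray_bottle_b_mid (a point): the same for the other bottle standing in the tray
- jar_a: grey paint jar with a white cap standing near one end of the loose carton, 52 in diameter, 72 high; origin at the middle of its underside; a bystander
- jar_b: white paint jar standing beside the loose carton, some 40 clear of its long side, 52 in diameter, 72 high; origin at the middle of its underside; a bystander
- brush_pot: white pot with three brushes standing in it, near one end of the tray, 60 in diameter, pot 90 high, brushes up to 182 high; origin at the middle of its underside; a bystander
- brush_box: closed wooden brush box lying near the other end of the loose carton, 150 (x) x 34 (y) x 26 high; origin at the middle of its underside; a bystander
- fan: flat round paper fan lying on the counter in front of or partly under the open drawer: disc 140 in diameter, 5 thick, origin at the middle of its underside, handle 12 wide out to 162 along its y; a bystander
There are look-alikes about, which are no part of the job. What is shaped like the part that bears tray_bottle_a_mid but red is not meant.

How it is judged:
At the end, for the whole second after the job is handed in: Drawers shut to 6 mm; the carton flat on the floor of a front bay, within 30 mm of its middle lengthways and 0.3 rad of the unit's line, likewise the two cartons already there; all three bottles upright (0.1 rad) on the tray's floor inside its walls; carton and bottle at rest (value of joint each of drawer, lower_drawer below 0.006 m and x of carton_mid in the frame of bay_mid between -0.03 and 0.03 m and y of carton_mid in the frame of bay_mid between -0.115 and 0.115 m and z of carton_mid in the frame of bay_mid between 0.02 and 0.033 m and angle between each of carton_mid, stock_a_mid, stock_b_mid, bottle_mid, tray_bottle_a_mid, tray_bottle_b_mid's own z axis and vertical below 0.1 rad and angle between the x axis of each of carton_mid, stock_a_mid, stock_b_mid and the x axis of bay_mid, either way round below 0.3 rad and x of stock_a_mid in the frame of bay_mid between -0.03 and 0.03 m and y of stock_a_mid in the frame of bay_mid between -0.115 and 0.115 m and z of stock_a_mid in the frame of bay_mid between 0.02 and 0.033 m and x of stock_b_mid in the frame of bay_mid between -0.03 and 0.03 m and y of stock_b_mid in the frame of bay_mid between -0.115 and 0.115 m and z of stock_b_mid in the frame of bay_mid between 0.02 and 0.033 m and x of bottle_mid in the frame of tray_in between -0.08 and 0.08 m and y of bottle_mid in the frame of tray_in between -0.045 and 0.045 m and z of bottle_mid in the frame of tray_in between 0.076 and 0.09 m and x of tray_bottle_a_mid in the frame of tray_in between -0.08 and 0.08 m and y of tray_bottle_a_mid in the frame of tray_in between -0.045 and 0.045 m and z of tray_bottle_a_mid in the frame of tray_in between 0.076 and 0.09 m and x of tray_bottle_b_mid in the frame of tray_in between -0.08 and 0.08 m and y of tray_bottle_b_mid in the frame of tray_in between -0.045 and 0.045 m and z of tray_bottle_b_mid in the frame of tray_in between 0.076 and 0.09 m and linear speed of each of carton, bottle below 0.02 m/s); the robot touches nothing.
It fails at once if a bystander (jar, brush pot, brush box, fan) is moved more than 30 mm (distance of any of jar_a, jar_b, brush_pot, brush_box, fan from where it was at the start of the episode above 0.03 m).
It fails at once if the drawer is slammed: it slides inwards faster than 0.45 m/s (velocity of joint drawer below -0.45 m/s).
It fails at once if the bottle or the carton is dropped or thrown: it moves faster than 0.6 m/s while the fingers do not hold it ((linear speed of bottle above 0.6 m/s and contact force between the fingers and bottle below 0.1 N) or (linear speed of carton above 0.6 m/s and contact force between the fingers and carton below 0.1 N)).
It fails at once if a bottle is tipped more than 0.6 rad (angle between any of bottle_mid, tray_bottle_a_mid, tray_bottle_b_mid's own z axis and vertical above 0.6 rad).
It also fails if it takes over 69 s, if anything falls off the work surface, if the arm or the gripper's body presses on something with over 40 N, if the wrist force passes 120 N, or if a joint passes its speed limit or range.

ROBOT

A 6-joint arm with a two-finger parallel gripper is mounted at the origin on the work surface. World frame = base frame: x ahead of the robot, y to its left, z up, the work surface at z = 0. Lengths are in m, angles in rad, forces in N, time in s.
With the tool pointing down it reaches from about 0.3 to 0.775 m from the base axis. Payload 14.6 kg.
Tool frame: the origin (TCP) lies at the very end of the fingers, on their centre line; the grasp point (between the pads) lies 19 mm behind it; z points along the fingers, x is the direction in which the jaws open and shut, and the axes are right-handed (so a half turn about z gives the same grasp; the last joint's range is limited). The gripper opens to 94 mm and grips with 3 to 60 N. Pads are 16 mm wide; open, the fingers measure 119 mm over their backs; the gripper's body (75 mm by 177 mm) begins 78 mm behind the grasp point.
Start: joints at [-1.31, 0.3, 1.521, -0, 1.321, -0.067], TCP at [0.177, -0.521, 0.177] pointing down, gripper open.
Joint ranges: [-3.03, 3.03], [-0.79, 2.21], [0.23, 2.52], [-1.04, 4.18], [0, 3.07], [-2.55, 2.55]. Speed limits (rad/s): [2.22, 2.22, 2.57, 3.14, 3.14, 3.14].

INTERFACE

Orientations are given as [roll, pitch, yaw] about the fixed x, y, z axes, in that order (R = Rz(yaw) Ry(pitch) Rx(roll)).
In Python, from station import ctrl gives the robot as it stands.
- The arm moves only by the shell command python3 -m inch 'ROWS' [FORCE]. ROWS is JSON, one flat list of numbers, 7 for each row, row after row: the shift along the tool's x, y, z in cm, then the turn, a rotation vector about the tool's x, y, z in rad, then the opening, from 0 (shut) to 1 (fully open). In form: [tx, ty, tz, wx, wy, wz, claw, tx, ty, tz, wx, wy, wz, claw, ...]. A call has 1 to 20 rows; each row shifts and turns the commanded pose from where the row before left it, along the tool's axes as they then stand; what a row does not reach is not made up. A row lasts 1/8 s, in which the tool goes at most 62.5 mm and 10.7 degrees, less where a joint would pass 70% of its speed; a pose out of reach is approached as far as the arm can. A call is refused whole if a number of a shift passes 6.25 or a number of a turn 0.188, either way. A call with a gripper value outside its range is refused whole. The fingers move at their own pace and stop on an object; FORCE is the grip in N (left out, the last holds). Time passes only in rows, so rows that do not move let the fingers close. It gives the time, the measured TCP pose, the force and the opening at its end, in the units of the state.
- ctrl.get_obs(): the state, without advancing time (a new reading comes with each control period).
- ctrl.camera(name): name is "side" or "top" or "wrist"; returns (picture, depth): 420x560x3 uint8, red, green, blue; 420x560 float32, m along the optical axis (not along the pixel's ray), 0 where there is no reading.
- ctrl.camera_params(name): a dict with "vertical_fov" (degrees; the focal length in pixels is half the picture's height over the tangent of half this angle, whatever the lens; pixels are square), "cx", "cy" (the principal point, pixels), "camera_from_world" (4x4, takes a point from world to camera coordinates); the wrist camera has in their place "mount" (4x4, takes a point from camera to tool coordinates, whose origin is the TCP and whose axes are the tool frame's). Camera axes: x right, y down, z forward; pixel columns grow to the right and rows downward; lengths in m; the calibration is good to about 2 mm. A picture is of the moment at which its call begins: read the wrist's pose just before it. camera_params takes no time and is no camera call.
- ctrl.hand_in(): hands the job in, once; it reports no verdict.
Trained networks look in the newest picture that a camera, given by its name, has taken for a name from the list of things; names that differ only in an ending like _2 or _b are one class to them, and where a whole thing is asked for, a point or a joint stands for the part that bears it (a point fixed in the world has none). Each returns a list of dicts, best first, with "score" (0 to 1); they miss things now and then, are a little off and sometimes report something else, mostly with a low value. They report only what shows in the picture. A call takes as long as a camera call. They do not tell look-alikes from the thing itself.
- ctrl.spot_in(camera, label): "bbox" ([centre column, centre row, width, height] in pixels, round what is visible of it).
- ctrl.place_of(camera, label): "centre" ([column, row] in pixels: a listed point, or the origin of a listed thing).
The state is a dict: "time_s": time; "qpos": joint angles; "joint_vel": joint speeds; "tau": joint torques, N m; "ee_pos": TCP position; "eef_rot": TCP orientation; "force": force on the tool from outside, world axes, zero at the start; "moment": the same for the moment, N m; "grip_width": finger opening in m.
Only numpy, scipy, OpenCV 4.12 (cv2) and the standard library are available. Lean on these libraries where they do the work, as an engineer would, in place of code of your own. Each camera call takes 0.05 s, during which the arm holds its last target. There are 200 camera calls.

## Working session

There is one attempt and no reset: what is moved stays moved. The work goes in short steps, Python scripts to look and compute and a shell command to move; the robot and the scene stay as the last step left them, time stands still between calls to the robot, and variables do not carry over. Pictures are saved under pics/ and viewed, about 8 in all and at most 12, crops included, and the job is handed in when it is done.

```bash
ls; mkdir -p pics; cat > h.py <<'E'
import numpy as np, cv2
from station import ctrl
from scipy.spatial.transform import Rotation as R
def cam(n):
    o=ctrl.get_obs(); p,d=ctrl.camera(n); q=ctrl.camera_params(n)
    f=p.shape[0]/2/np.tan(np.radians(q["vertical_fov"])/2)
    if "mount" in q:
        T=np.eye(4);T[:3,:3]=R.from_euler('xyz',o["eef_rot"]).as_matrix();T[:3,3]=o["ee_pos"]
        W=T@np.array(q["mount"])
    else: W=np.linalg.inv(np.array(q["camera_from_world"]))
    return p,d,(f,q["cx"],q["cy"],W)
def ray(c,uv):
    f,cx,cy,W=c; v=W[:3,:3]@np.array([(uv[0]-cx)/f,(uv[1]-cy)/f,1]); return W[:3,3],v
def atz(c,uv,z):
    o,v=ray(c,uv); return o+v*(z-o[2])/v[2]
def cloud(d,c):
    f,cx,cy,W=c; v,u=np.mgrid[:d.shape[0],:d.shape[1]]
    P=np.stack([(u-cx)/f*d,(v-cy)/f*d,d],-1)
    return P@W[:3,:3].T+W[:3,3]
def save(n,p): cv2.imwrite("pics/"+n+".png",p[:,:,::-1])
E
python3 - <<'E'
from h import *
np.set_printoptions(precision=3,suppress=True)
o=ctrl.get_obs();print(o)
for n in("top","side"):
    p,d,c=cam(n);save(n+"0",p);print(n,c[3])
    zs=dict(bottle_mid=.1825,carton_mid=.027,stock_a_mid=.127,tray_in=.004,tray_bottle_a_mid=.0865,handle=.1295,drawer_front=.1295,bay_mid=.1,jar_a=0,jar_b=0,brush_pot=0,brush_box=0,fan=0,unit=0)
    for l,z in zs.items():
        for r in ctrl.place_of(n,l)[:4]:
            if r["score"]>.3: print(l,round(r["score"],2),np.round(r["centre"]),atz(c,r["centre"],z))
E
python3 - <<'E'
import cv2,numpy as np
cv2.imwrite("pics/both0.png",cv2.resize(np.vstack([cv2.imread("pics/top0.png"),cv2.imread("pics/side0.png")]),None,fx=.714,fy=.714))
E
```

```text
pics
{'time_s': 0.0, 'qpos': array([-1.31 ,  0.301,  1.522,  0.   ,  1.321, -0.067]), 'joint_vel': array([-0.001,  0.002, -0.002,  0.   , -0.001,  0.001]), 'tau': array([  0.002, -53.181, -35.274,   0.071,   0.024,  -0.   ]), 'ee_pos': array([ 0.177, -0.52 ,  0.177]), 'eef_rot': array([-3.141,  0.001, -1.243]), 'force': array([-0.399,  0.083, -0.067]), 'moment': array([ 0.025, -0.006,  0.039]), 'grip_width': 0.09425484923918523}
top [[-0.041 -0.973  0.226  0.254]
 [-0.999  0.041 -0.006  0.053]
 [-0.003 -0.226 -0.974  1.571]
 [ 0.     0.     0.     1.   ]]
bottle_mid 0.57 [291. 211.] [0.574 0.011 0.182]
carton_mid 0.68 [402. 254.] [ 0.463 -0.323  0.027]
stock_a_mid 0.69 [260. 214.] [0.583 0.098 0.127]
tray_in 0.74 [183. 258.] [0.483 0.342 0.004]
tray_bottle_a_mid 0.76 [191. 273.] [0.427 0.305 0.087]
tray_bottle_a_mid 0.62 [227. 274.] [0.42  0.201 0.087]
tray_bottle_a_mid 0.36 [317. 215.] [ 0.582 -0.068  0.087]
handle 0.95 [287. 254.] [0.463 0.027 0.129]
drawer_front 0.78 [285. 247.] [0.483 0.031 0.129]
bay_mid 0.91 [285. 218.] [0.574 0.028 0.1  ]
bay_mid 0.45 [318. 219.] [ 0.566 -0.07
[... 1074 characters left out ...]
tray_bottle_a_mid 0.61 [340. 311.] [0.423 0.311 0.087]
handle 0.64 [322. 217.] [0.466 0.03  0.13 ]
drawer_front 0.92 [313. 215.] [0.491 0.021 0.13 ]
bay_mid 0.84 [277. 220.] [0.588 0.011 0.1  ]
jar_a 0.7 [307. 195.] [ 0.512 -0.241  0.   ]
jar_a 0.62 [288. 172.] [ 0.582 -0.375  0.   ]
jar_b 0.7 [307. 195.] [ 0.512 -0.241  0.   ]
jar_b 0.62 [288. 172.] [ 0.582 -0.375  0.   ]
brush_pot 0.56 [243. 351.] [0.64  0.368 0.   ]
brush_pot 0.45 [282. 220.] [ 0.583 -0.112  0.   ]
brush_box 0.84 [351. 180.] [ 0.367 -0.332  0.   ]
fan 0.84 [331. 236.] [ 0.437 -0.046  0.   ]
fan 0.52 [296. 329.] [ 0.524  0.297 -0.   ]
unit 0.66 [246. 243.] [ 0.681  0.    -0.   ]
unit 0.32 [322. 170.] [ 0.465 -0.387 -0.   ]
```

View pics/top0.png

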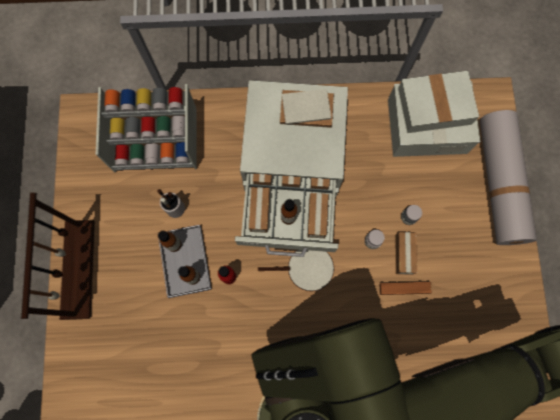

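View pics/side0.png

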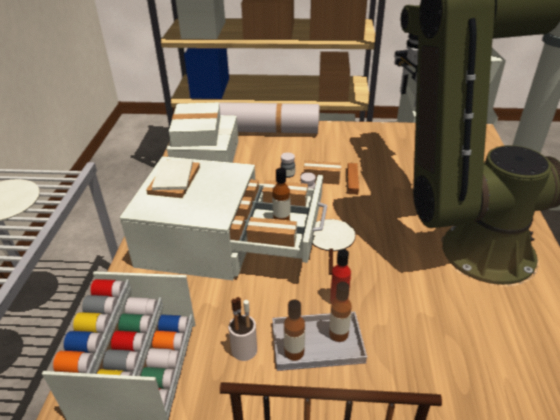

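The top view shows the tray at (185,260) with brown bottles at (168,240) and (187,273). The red look-alike is at (227,274) and the drawer bottle at (289,210) in the middle bay. The carton is at (407,252), with jars at (413,214) and (375,239) and the box at (405,288). The side view agrees. Next I refine these positions with depth.

```bash
python3 - <<'E'
from h import *
np.set_printoptions(precision=3,suppress=True)
p,d,c=cam("top");P=cloud(d,c);X,Y,Z=P[...,0],P[...,1],P[...,2]
def blob(name,z0,z1,cx,cy,r):
    m=(d>0)&(Z>z0)&(Z<z1)&(np.hypot(X-cx,Y-cy)<r)
    q=P[m]
    if len(q)<3: print(name,len(q));return
    a=cv2.minAreaRect((q[:,:2]*1000).astype(np.float32))
    print(name,len(q),"mean",q.mean(0),"rect",np.round(a[0]),np.round(a[1]),round(a[2],1))
blob("bottle cap",.255,.275,.57,.01,.05)
blob("carton top",.045,.065,.46,-.325,.09)
blob("jarA",.06,.085,.505,-.24,.05);blob("jarB",.06,.085,.582,-.348,.06)
blob("box",.018,.04,.353,-.316,.1)
blob("tray",.015,.035,.483,.342,.15)
blob("tray all",-.01,.035,.483,.342,.10)
blob("caps1",.155,.18,.427,.305,.06);blob("caps2",.155,.18,.52,.37,.06)
blob("red",.155,.18,.42,.2,.05);blob("pot",.08,.2,.64,.368,.06)
blob("front",.155,.172,.48,.03,.17);blob("unittop",.17,.185,.7,.0,.3)
blob("stockL",.145,.16,.59,.1,.09);blob("stockR",.145,.16,.57,-.07,.09)
E
```

```text
bottle cap 91 mean [0.576 0.019 0.265] rect [576.  19.] [24. 26.] 87.4
carton top 736 mean [ 0.465 -0.329  0.054] rect [ 468. -298.] [118. 121.] 86.2
jarA 199 mean [ 0.511 -0.238  0.071] rect [ 511. -238.] [45. 45.] 69.4
jarB 199 mean [ 0.581 -0.357  0.071] rect [ 582. -357.] [45. 45.] 12.9
box 619 mean [ 0.366 -0.321  0.026] rect [ 399. -322.] [151. 105.] 89.1
tray 410 mean [0.477 0.335 0.024] rect [501. 343.] [257. 131.] 9.0
tray all 2742 mean [0.481 0.338 0.005] rect [481. 340.] [194. 198.] 36.9
caps1 92 mean [0.423 0.313 0.168] rect [424. 314.] [28. 26.] 54.6
caps2 90 mean [0.524 0.37  0.169] rect [525. 370.] [26. 27.] 32.0
red 83 mean [0.42  0.205 0.165] rect [420. 205.] [25. 25.] 88.4
pot 350 mean [0.636 0.366 0.11 ] rect [640. 369.] [59. 58.] 41.2
front 1152 mean [0.534 0.024 0.161] rect [561.  21.] [285. 155.] 83.3
unittop 7422 mean [ 0.799 -0.     0.178] rect [724.   2.] [292. 482.] 83.2
stockL 816 mean [0.598 0.101 0.154] rect [594.  96.] [172. 110.] 22.2
stockR 805 mean [ 0.574 -0.064  0.154] rect [573. -39.] [109. 176.] 86.1
```

```bash
cat >> h.py <<'E'
def rows(dst,yaw=None):
    "tool-frame shift in cm from present pose, after turning to yaw (tool down)"
    o=ctrl.get_obs(); y0=o["eef_rot"][2]; y=y0 if yaw is None else yaw
    A=np.array([[np.cos(y),np.sin(y),0],[np.sin(y),-np.cos(y),0],[0,0,-1]])
    return np.round(A@(np.array(dst)-o["ee_pos"])*100,2), "turn wz",round(y0-y,3)
E
python3 - <<'E'
from h import *
np.set_printoptions(precision=3,suppress=True)
p,d,c=cam("top");P=cloud(d,c);X,Y,Z=P[...,0],P[...,1],P[...,2]
def comp(name,z0,z1,seed):
    m=((d>0)&(Z>z0)&(Z<z1)).astype(np.uint8)
    n,L,s,ct=cv2.connectedComponentsWithStats(m)
    best=None
    i=np.argmin(np.where(m>0,np.hypot(X-seed[0],Y-seed[1]),9)); l=L.flat[i]
    q=P[L==l]; a=cv2.minAreaRect((q[:,:2]*1000).astype(np.float32))
    print(name,len(q),"mean",q.mean(0),"rect",np.round(a[0],1),np.round(a[1]),round(a[2],1))
comp("carton",.047,.062,(.465,-.329))
comp("box",.02,.035,(.36,-.32))
comp("tray rim",.018,.032,(.39,.33)); comp("tray rim",.018,.032,(.5,.28))
comp("trayfloor",.0015,.018,(.47,.33))
comp("front",.158,.172,(.48,.03)); comp("unit",.174,.186,(.7,.0))
comp("stockL",.147,.158,(.58,.1)); comp("stockR",.147,.158,(.56,-.07))
E
python3 - <<'E'
from h import *
print(rows([.576,.019,.34],-1.672))
E
```

```text
carton 704 mean [ 0.464 -0.33   0.054] rect [ 466.  -331.1] [ 54. 121.] 86.3
box 550 mean [ 0.363 -0.322  0.026] rect [ 363.1 -321.9] [151.  34.] 89.1
tray rim 222 mean [0.426 0.339 0.024] rect [455.4 336. ] [166. 132.] 8.3
tray rim 222 mean [0.426 0.339 0.024] rect [455.4 336. ] [166. 132.] 8.3
trayfloor 2083 mean [0.483 0.313 0.006] rect [486.  294.5] [198. 238.] 16.8
front 539 mean [0.491 0.028 0.165] rect [491.7  29.4] [286.  16.] 83.2
unit 6870 mean [0.801 0.    0.179] rect [821.   -9.5] [292. 285.] 83.4
stockL 663 mean [0.595 0.102 0.154] rect [595.3 102.6] [ 52. 121.] 85.0
stockR 675 mean [ 0.571 -0.064  0.153] rect [571.5 -64.2] [ 52. 121.] 84.1
(array([-57.72, -34.24, -16.28]), 'turn wz', np.float64(0.429))
```

```bash
python3 -m inch '[0,0,-5,0,0,0.143,0.5, 0,0,-5,0,0,0.143,0.5, 0,0,-5,0,0,0.143,0.5]'
```

```text
time_s: 1.98
ee_pos: [0.177, -0.5204, 0.329]
eef_rot: [-3.142, -0.0, -1.677]
force: [0.2, -1.3, 0.4]
grip_width: 0.0671
```

```bash
python3 -m inch '[-4.4,-2.6,-0.5,0,0,0,0.6,-4.9,-2.9,-0.5,0,0,0,0.6,-4.9,-2.9,0,0,0,0,0.6,-4.9,-2.9,0,0,0,0,0.6,-4.9,-2.9,0,0,0,0,0.6,-4.9,-2.9,0,0,0,0,0.6,-4.9,-2.9,0,0,0,0,0.6,-4.9,-2.9,0,0,0,0,0.6,-4.9,-2.9,0,0,0,0,0.6,-4.9,-2.9,0,0,0,0,0.6,-4.9,-2.9,0,0,0,0,0.6,-4.3,-2.6,0,0,0,0,0.6,0,0,0,0,0,0,0.6,0,0,0,0,0,0,0.6]'
python3 - <<'E'
from h import *
p,d,c=cam("wrist");save("w1",p)
for l,z in(("bottle_mid",.1825),("bay_mid",.1),("stock_a_mid",.127)):
    for r in ctrl.place_of("wrist",l)[:3]: print(l,r["score"],r["centre"],atz(c,r["centre"],z))
P=cloud(d,c);m=(d>0)&(P[...,2]>.255)&(P[...,2]<.275);q=P[m]
print(len(q),cv2.minAreaRect((q[:,:2]*1000).astype(np.float32)))
print(rows([.576,.019,.229],-1.67))
E
```

```text
time_s: 3.72
ee_pos: [0.5754, 0.0184, 0.3372]
eef_rot: [3.141, -0.0, -1.672]
force: [-0.3, 0.5, -0.1]
grip_width: 0.0567
bottle_mid 0.65 [280.5, 192.8] [0.57713801 0.01410712 0.1825    ]
bay_mid 0.65 [277.0, 185.3] [0.57449371 0.01903533 0.1       ]
stock_a_mid 0.7 [221.3, 180.1] [0.5942172  0.09766433 0.127     ]
630 ((574.8046875, 15.151189804077148), (26.824172973632812, 27.29679298400879), 84.53082275390625)
(array([-0.12, -0.06, 10.87]), 'turn wz', np.float64(-0.003))
```

View pics/w1.png

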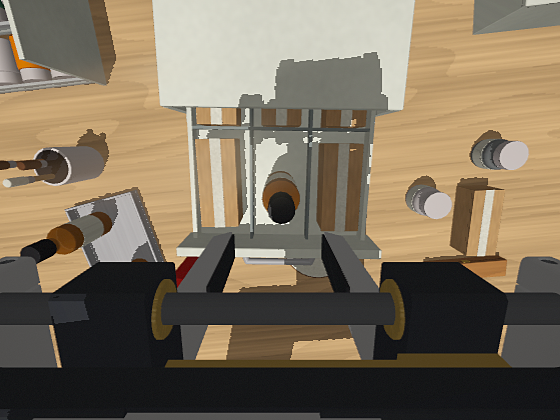

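The wrist view has the bottle cap at (282,208), centred between the fingers, with the bay around it. I go down, grip and lift.

```bash
python3 -m inch '[0.15,0,4,0,0,0,0.6,0,0,4,0,0,0,0.6,0,0,2.7,0,0,0,0.6,0,0,0,0,0,0,0.6,0,0,0,0,0,0,0.1,0,0,0,0,0,0,0.1,0,0,0,0,0,0,0.1,0,0,0,0,0,0,0.1]' 25; python3 -m inch '[0,0,-1,0,0,0,0.1,0,0,-2,0,0,0,0.1,0,0,-3,0,0,0,0.1,0,0,-3,0,0,0,0.1,0,0,-2,0,0,0,0.1,0,0,0,0,0,0,0.1]'
python3 - <<'E'
from h import *
print(rows([.4556,.3685,.341]))
p,d,c=cam("top");P=cloud(d,c);q=P[(d>0)&(P[...,2]>.02)&(P[...,2]<.03)&(abs(P[...,0]-.47)<.15)&(abs(P[...,1]-.34)<.12)&(P[...,1]>.24)]
print(cv2.minAreaRect((q[:,:2]*1000).astype(np.float32)))
E
```

```text
time_s: 4.92
ee_pos: [0.5757, 0.0173, 0.2309]
eef_rot: [-3.141, 0.0, -1.672]
force: [-0.3, -0.6, 2.9]
grip_width: 0.0264
time_s: 5.68
ee_pos: [0.5758, 0.0173, 0.3417]
eef_rot: [-3.139, 0.0, -1.672]
force: [0.1, 0.1, -1.8]
grip_width: 0.0266
(array([-33.73,  15.5 ,   0.07]), 'turn wz', np.float64(0.0))
((497.2008361816406, 342.67022705078125), (250.22975158691406, 130.70797729492188), 8.92991828918457)
```

```bash
python3 -m inch '[-1.2,0.55,0,0,0,0,0.1,-2.5,1.15,0,0,0,0,0.1,-3.6,1.65,0,0,0,0,0.1,-3.8,1.75,0,0,0,0,0.1,-3.8,1.75,0,0,0,0,0.1,-3.8,1.75,0,0,0,0,0.1,-3.8,1.75,0,0,0,0,0.1,-3.8,1.75,0,0,0,0,0.1,-3.6,1.65,0,0,0,0,0.1,-2.5,1.15,0,0,0,0,0.1,-1.3,0.6,0,0,0,0,0.1,0,0,0,0,0,-0.136,0.1,0,0,0,0,0,-0.136,0.1,0,0,0,0,0,0,0.1]'
python3 - <<'E'
from h import *
p,d,c=cam("wrist");save("w2",p);P=cloud(d,c)
for z0,z1,n in((.155,.178,"caps"),):
    m=((d>0)&(P[...,2]>z0)&(P[...,2]<z1)).astype(np.uint8);k,L,s,_=cv2.connectedComponentsWithStats(m)
    for i in range(1,k):
        if s[i,4]>150: q=P[L==i];a=cv2.minAreaRect((q[:,:2]*1000).astype(np.float32));print(n,s[i,4],np.round(a[0]),np.round(a[1]))
for r in ctrl.place_of("wrist","tray_in")[:2]: print(r["score"],r["centre"],atz(c,r["centre"],.004))
print(rows([.4556,.3685,.136]))
E
```

```text
time_s: 7.48
ee_pos: [0.4552, 0.368, 0.3399]
eef_rot: [3.141, -0.0, -1.401]
force: [0.7, 0.7, -1.3]
grip_width: 0.0267
caps 830 [705. 109.] [78. 30.]
caps 209 [593. 655.] [ 8. 15.]
caps 180 [490. 658.] [17. 14.]
caps 379 [523. 367.] [27. 25.]
caps 287 [431. 657.] [23. 19.]
caps 1453 [495.  74.] [189.  14.]
caps 228 [373. 656.] [23. 16.]
caps 354 [422. 310.] [27. 26.]
caps 356 [418. 201.] [28. 27.]
caps 158 [328. 656.] [16.  9.]
0.79 [295.5, 174.9] [0.46413921 0.33527937 0.004     ]
0.26 [288.9, 139.9] [0.52460025 0.35873387 0.004     ]
(array([-0.04, -0.04, 20.41]), 'turn wz', np.float64(0.0))
```

View pics/w2.png

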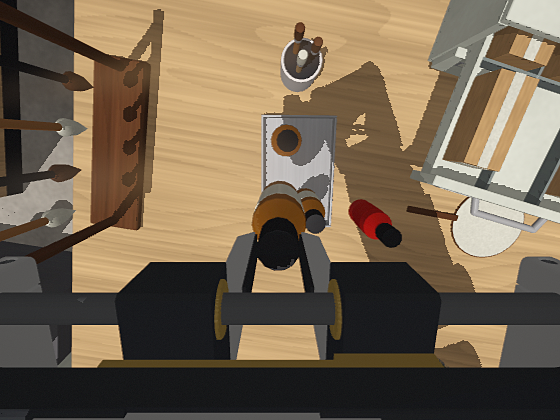

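The held bottle is over the tray, with the tray's far corners at (263,115) and (334,118). Bottle b stands at (287,138) and bottle a at (314,215), behind the held one. I check the tray edges.

```bash
python3 - <<'E'
from h import *
p,d,c=cam("wrist")
for uv in((263,115),(334,118),(263,180),(332,222)): print(uv,atz(c,uv,.025).round(4))
E
```

```text
(263, 115) [0.558  0.4104 0.025 ]
(334, 118) [0.5735 0.2895 0.025 ]
(263, 180) [0.4476 0.3931 0.025 ]
(332, 222) [0.3913 0.254  0.025 ]
```

```bash
python3 -m inch '[0.77,-0.35,-0.1,0,0,0,0.1,0,0,2,0,0,0,0.1,0,0,4,0,0,0,0.1,0,0,4.5,0,0,0,0.1,0,0,4,0,0,0,0.1,0,0,2.5,0,0,0,0.1,0,0,1.5,0,0,0,0.1,0,0,1,0,0,0,0.1,0,0,0.5,0,0,0,0.1,0,0,0.3,0,0,0,0.1,0,0,0.1,0,0,0,0.1,0,0,0,0,0,0,0.1]'
```

```text
time_s: 9.12
ee_pos: [0.4602, 0.3613, 0.1376]
eef_rot: [-3.141, 0.0, -1.4]
force: [-0.3, 0.2, -0.9]
grip_width: 0.0268
```

```bash
python3 -m inch '[0,0,0.1,0,0,0,0.1,0,0,0.1,0,0,0,0.1,0,0,0.05,0,0,0,0.1,0,0,0,0,0,0,0.1]'
```

```text
time_s: 9.62
ee_pos: [0.4602, 0.3613, 0.1349]
eef_rot: [-3.141, 0.0, -1.4]
force: [-0.6, -0.4, 1.2]
grip_width: 0.0268
```

```bash
python3 -m inch '[0,0,0,0,0,0,0.44,0,0,0,0,0,0,0.44,0,0,0,0,0,0,0.44,0,0,-2,0,0,0,0.44,0,0,-4,0,0,0,0.44,0,0,-4,0,0,0,0.6,0,0,-3,0,0,0.118,0.75,0,0,0,0,0,0.118,0.75]'
python3 - <<'E'
from h import *
print(rows([.462,-.32,.25],-1.636))
p,d,c=cam("wrist");P=cloud(d,c)
m=((d>0)&(P[...,2]>.158)&(P[...,2]<.178)&(P[...,1]>.23)&(P[...,1]<.5)).astype(np.uint8);k,L,s,_=cv2.connectedComponentsWithStats(m)
for i in range(1,k):
    if s[i,4]>50: print(s[i,4],P[L==i].mean(0).round(4))
E
```

```text
time_s: 10.62
ee_pos: [0.4606, 0.3617, 0.2674]
eef_rot: [-3.138, 0.003, -1.64]
force: [0.6, 0.1, -0.6]
grip_width: 0.0682
(array([68.01, -4.58,  1.74]), 'turn wz', np.float64(-0.004))
109 [0.6427 0.3746 0.1683]
124 [0.643  0.3506 0.16  ]
170 [0.6224 0.3663 0.1685]
567 [0.523  0.367  0.1696]
534 [0.4604 0.3584 0.1692]
425 [0.4244 0.313  0.1686]
```

Bottle stands at (0.460, 0.360), cap at tray-bottle height. On to the carton.

```bash
python3 -m inch '[2.5,-0.17,0,0,0,0,0.75,4,-0.28,0,0,0,0,0.75,5.2,-0.35,0,0,0,0,0.75,5.2,-0.35,0,0,0,0,0.75,5.2,-0.35,0,0,0,0,0.75,5.2,-0.35,0,0,0,0,0.75,5.2,-0.35,0,0,0,0,0.75,5.2,-0.35,0,0,0,0,0.75,5.2,-0.35,0,0,0,0,0.75,5.2,-0.35,0,0,0,0,0.75,5.2,-0.35,0,0,0,0,0.75,5.2,-0.35,0,0,0,0,0.75,4.8,-0.35,0,0,0,0,0.75,3.5,-0.25,0,0,0,0,0.75,1.2,-0.1,0,0,0,0,0.75,0,0,0,0,0,0,0.75]'
python3 - <<'E'
from h import *
p,d,c=cam("wrist");save("w3",p);P=cloud(d,c)
m=((d>0)&(P[...,2]>.047)&(P[...,2]<.062)&(abs(P[...,1]+.33)<.05)&(abs(P[...,0]-.465)<.08)).astype(np.uint8);k,L,s,_=cv2.connectedComponentsWithStats(m)
i=1+np.argmax(s[1:,4]);q=P[L==i];a=cv2.minAreaRect((q[:,:2]*1000).astype(np.float32));print(s[i,4],a)
print(rows([.465,-.3305,.028],-1.636))
E
```

```text
time_s: 12.68
ee_pos: [0.4621, -0.3202, 0.2644]
eef_rot: [3.141, 0.001, -1.636]
force: [0.2, 0.2, 0.1]
grip_width: 0.0704
2953 ((463.8585205078125, -335.61932373046875), (52.03899002075195, 120.27462005615234), 85.77521514892578)
(array([ 1.07, -0.35, 23.66]), 'turn wz', np.float64(0.001))
```

View pics/w3.png

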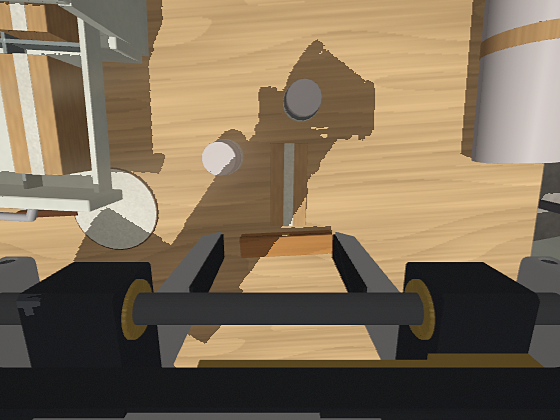

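The wrist view shows the carton centred at about (289,185), with jars at (222,157) and (303,98) and the brush box at (285,245). I go down and grip it.

```bash
python3 -m inch '[1.31,-0.33,2,0,0,0,0.75,0,0,4,0,0,0,0.75,0,0,5,0,0,0,0.75,0,0,5,0,0,0,0.75,0,0,4,0,0,0,0.75,0,0,2.5,0,0,0,0.75,0,0,1.1,0,0,0.01,0.75,0,0,0,0,0,0,0.75,0,0,0,0,0,0,0.4,0,0,0,0,0,0,0.4,0,0,0,0,0,0,0.4,0,0,0,0,0,0,0.4]' 30
```

```text
time_s: 14.22
ee_pos: [0.4647, -0.3337, 0.029]
eef_rot: [-3.141, -0.0, -1.646]
force: [0.9, 0.1, -0.0]
grip_width: 0.0381
```

```bash
python3 - <<'E'
from h import *
p,d,c=cam("wrist");q,_,_=cam("side")
save("w4",np.hstack([p,cv2.resize(q[100:280,240:480],(560,420))])[:, :]);im=cv2.imread("pics/w4.png");cv2.imwrite("pics/w4.png",cv2.resize(im,(800,300)))
print(ctrl.get_obs())
E
```

```text
{'time_s': 14.325, 'qpos': array([-6.86799350e-01,  5.09791705e-01,  1.59722172e+00,  1.23792446e-05,
        1.03441996e+00,  9.59189060e-01]), 'joint_vel': array([-8.53704665e-04,  1.91863289e-03, -1.03162726e-03, -1.06524163e-03,
       -6.42096717e-04,  3.51481521e-05]), 'tau': array([ 4.63757518e-03, -5.99953079e+01, -3.04188430e+01,  4.80443914e-02,
       -5.08098642e-02, -4.08548040e-04]), 'ee_pos': array([ 0.46463705, -0.33365316,  0.02884453]), 'eef_rot': array([-3.14145615e+00, -8.27360894e-05, -1.64599474e+00]), 'force': array([-0.17969078,  0.13874223,  0.2641724 ]), 'moment': array([ 0.02977322,  0.05348918, -0.03347336]), 'grip_width': 0.03784681288386508}
```

View pics/w4.png

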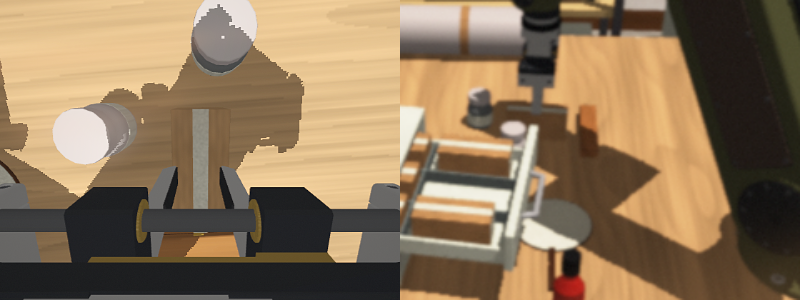

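The picture seems to show the carton still lying there, with the fingers narrower than the carton. I take a closer look.

```bash
python3 - <<'E'
from h import *
p,d,c=cam("wrist");P=cloud(d,c)
save("w5",cv2.resize(p[140:380,170:410],(600,600)))
np.set_printoptions(precision=3,suppress=True,linewidth=160)
for r in(160,190,220,250,280,310,325): print(r,[tuple((P[r,u]*1000).round().astype(int)) for u in(250,265,280,295,310)])
m=(d>0)&(P[...,2]>.045)&(P[...,2]<.062)&(abs(P[...,1]+.33)<.06)&(abs(P[...,0]-.465)<.09)
k,L,s,_=cv2.connectedComponentsWithStats(m.astype(np.uint8));i=1+np.argmax(s[1:,4]);print(s[i,4],cv2.minAreaRect((P[L==i][:,:2]*1000).astype(np.float32)),P[L==i][:,2].mean())
E
```

```text
160 [(np.int64(521), np.int64(-321), np.int64(54)), (np.int64(520), np.int64(-331), np.int64(55)), (np.int64(520), np.int64(-340), np.int64(56)), (np.int64(519), np.int64(-349), np.int64(55)), (np.int64(518), np.int64(-358), np.int64(55))]
190 [(np.int64(502), np.int64(-320), np.int64(55)), (np.int64(502), np.int64(-329), np.int64(55)), (np.int64(501), np.int64(-338), np.int64(56)), (np.int64(500), np.int64(-348), np.int64(56)), (np.int64(499), np.int64(-358), np.int64(53))]
220 [(np.int64(483), np.int64(-318), np.int64(54)), (np.int64(482), np.int64(-327), np.int64(55)), (np.int64(481), np.int64(-337), np.int64(55)), (np.int64(481), np.int64(-347), np.int64(55)), (np.int64(480), np.int64(-356), np.int64(55))]
250 [(np.int64(462), np.int64(-316), np.int64(54)), (np.int64(461), np.int64(-326), np.int64(54)), (np.int64(461), np.int64(-336), np.int64(56)), (np.int64(460), np.int64(-345), np.int64(54)), (np.int64(469), np.int64(-353), np.int64(79))]
280 [(np.int64(440), np.int64(-314), np.int64(55)), (np.int64(440), np.int64(-324), np.int64(55)), (np.int64(439), np.int64(-334), np.int64(55)), (np.int64(438), np.int64(-344), np.int64(54)), (np.int64(437), np.int64(-354), np.int64(55))]
310 [(np.int64(492), np.int64(-330), np.int64(174)), (np.int64(491), np.int64(-333), np.int64(173)), (np.int64(491), np.int64(-337), np.int64(172)), (np.int64(491), np.int64(-341), np.int64(173)), (np.int64(490), np.int64(-344), np.int64(172))]
325 [(np.int64(379), np.int64(-304), np.int64(16)), (np.int64(378), np.int64(-317), np.int64(17)), (np.int64(404), np.int64(-331), np.int64(54)), (np.int64(378), np.int64(-343), np.int64(19)), (np.int64(378), np.int64(-355), np.int64(20))]
10275 ((477.0306396484375, -336.8000183105469), (52.21647644042969, 94.30602264404297), 85.80046844482422) 0.05477304814698677
```

View pics/w5.png

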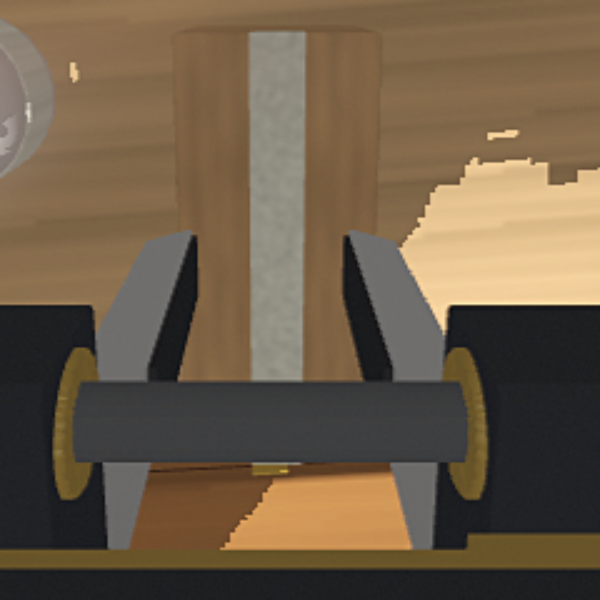

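```bash
python3 - <<'E'
from h import *
p,d,c=cam("wrist");P=cloud(d,c)
# crop px -> full: u=170+x*.4, v=140+y*.4
for x,y in((180,240),(160,260),(140,300),(120,360),(190,270),(185,300),(370,240),(385,255),(400,290),(355,270)):
    u,v=int(170+x*.4),int(140+y*.4); print((x,y),(P[v,u]*1000).round().astype(int),d[v,u])
o=ctrl.get_obs();print(ctrl.camera_params("wrist")["mount"])
E
```

```text
(180, 240) [ 476 -313   68] 0.17798813
(160, 260) [ 477 -311   82] 0.16403538
(140, 300) [ 476 -310  103] 0.14389537
(120, 360) [ 476 -310  127] 0.12035549
(190, 270) [ 470 -316   73] 0.17443319
(185, 300) [ 468 -316   85] 0.16337545
(370, 240) [ 473 -360   67] 0.17863539
(385, 255) [ 473 -362   78] 0.16763088
(400, 290) [ 473 -361   99] 0.1476415
(355, 270) [ 471 -354   83] 0.1634421
[[ 9.99999853e-01  3.32552188e-04 -4.27249423e-04  7.11088633e-04]
 [-2.23866929e-04  9.72484627e-01  2.32966949e-01 -6.73967589e-02]
 [ 4.92967164e-04 -2.32966819e-01  9.72484559e-01 -2.08066139e-01]
 [ 0.00000000e+00  0.00000000e+00  0.00000000e+00  1.00000000e+00]]
```

```bash
python3 - <<'E'
from h import *
p,d,c=cam("wrist");P=cloud(d,c);print("f",c[:3])
o=ctrl.get_obs();T=R.from_euler('xyz',o["eef_rot"]).as_matrix()
Q=(P-o["ee_pos"])@T*1000
for u in (232,238,242,246):
    print(u,[(v,*Q[v,u].round().astype(int).tolist()) for v in range(226,260,3)])
E
```

```text
f (np.float64(291.3028315290427), 277.69185294509776, 209.51599862801814)
232 [(226, -38, 3, 28), (229, -38, 6, 27), (232, -38, 9, 28), (235, -28, -10, -36), (238, -27, -10, -42), (241, -26, -10, -47), (244, -26, -9, -50), (247, -24, -10, -57), (250, -24, -10, -61), (253, -23, -10, -66), (256, -22, -10, -70), (259, -22, -10, -73)]
238 [(226, -33, 3, 28), (229, -33, 6, 28), (232, -33, 9, 28), (235, -24, -10, -36), (238, -23, -10, -42), (241, -22, -10, -48), (244, -22, -10, -51), (247, -21, -10, -56), (250, -21, -10, -62), (253, -20, -10, -66), (256, -20, -9, -68), (259, -19, -9, -70)]
242 [(226, -23, -13, -25), (229, -23, -10, -25), (232, -23, -8, -25), (235, -21, -10, -36), (238, -21, -10, -42), (241, -20, -10, -47), (244, -20, -9, -50), (247, -19, -8, -53), (250, -19, -8, -58), (253, -18, -8, -61), (256, -18, -7, -64), (259, -18, -6, -64)]
246 [(226, -20, -13, -26), (229, -20, -10, -25), (232, -20, -10, -29), (235, -20, -8, -31), (238, -19, -9, -38), (241, -18, -9, -44), (244, -18, -7, -44), (247, -18, -5, -44), (250, -18, -3, -44), (253, -18, -2, -46), (256, -18, 0, -45), (259, -18, 2, -46)]
```

The depth picture puts the visible fingertips about 36 mm short of the reported TCP, above the carton's top, and that fits the empty closure at 38 mm. I check with the fixed side camera before trusting either.

```bash
python3 - <<'E'
from h import *
p,d,c=cam("side");P=cloud(d,c)
m=(d>0)&(abs(P[...,0]-.465)<.04)&(abs(P[...,1]+.333)<.05)&(P[...,2]>.057)&(P[...,2]<.2)
v,u=np.nonzero(m);print(len(v),u.min(),u.max(),v.min(),v.max())
for r in range(v.min(),v.max()+1):
    k=v==r; print(r,k.sum(),P[r,u[k]].mean(0).round(3))
v0,u0=v.max()-25,int(u.mean())-40
save("s5",cv2.resize(p[v0-60:v0+60,u0-20:u0+100],(600,600)))
E
```

```text
239 311 334 123 170
123 1 [ 0.443 -0.361  0.198]
124 1 [ 0.442 -0.362  0.194]
125 0 [nan nan nan]
126 2 [ 0.494 -0.372  0.18 ]
127 6 [ 0.456 -0.369  0.179]
128 8 [ 0.46 -0.36  0.18]
129 8 [ 0.46  -0.355  0.18 ]
130 8 [ 0.46  -0.351  0.178]
131 6 [ 0.459 -0.348  0.176]
132 8 [ 0.463 -0.335  0.18 ]
133 14 [ 0.47  -0.318  0.185]
134 19 [ 0.468 -0.307  0.188]
135 16 [ 0.469 -0.305  0.186]
136 5 [ 0.468 -0.306  0.182]
137 4 [ 0.441 -0.308  0.178]
138 0 [nan nan nan]
139 0 [nan nan nan]
140 0 [nan nan nan]
141 0 [nan nan nan]
142 0 [nan nan nan]
143 0 [nan nan nan]
144 0 [nan nan nan]
145 0 [nan nan nan]
146 0 [nan nan nan]
147 0 [nan nan nan]
148 0 [nan nan nan]
149 0 [nan nan nan]
150 0 [nan nan nan]
151 0 [nan nan nan]
152 2 [ 0.476 -0.304  0.125]
153 7 [ 0.468 -0.309  0.119]
154 7 [ 0.468 -0.311  0.114]
155 7 [ 0.468 -0.308  0.112]
156 7 [ 0.467 -0.309  0.107]
157 7 [ 0.467 -0.308  0.104]
158 7 [ 0.467 -0.312  0.098]
159 6 [ 0.469 -0.305  0.098]
160 6 [ 0.469 -0.303  0.096]
161 9 [ 0.476 -0.32   0.081]
162 8 [ 0.461 -0.316  0.08 ]
163 9 [ 0.465 -0.314  0.077]
164 10 [ 0.461 -0.315  0.073]
165 11 [ 0.463 -0.315  0.069]
166 12 [ 0.477 -0.314  0.066]
167 9 [ 0.47  -0.31   0.065]
168 6 [ 0.465 -0.311  0.06 ]
169 2 [ 0.488 -0.308  0.058]
170 1 [ 0.427 -0.302  0.059]<stdin>:6: RuntimeWarning: Mean of empty slice.
  ret = um.true_divide(
```

View pics/s5.png

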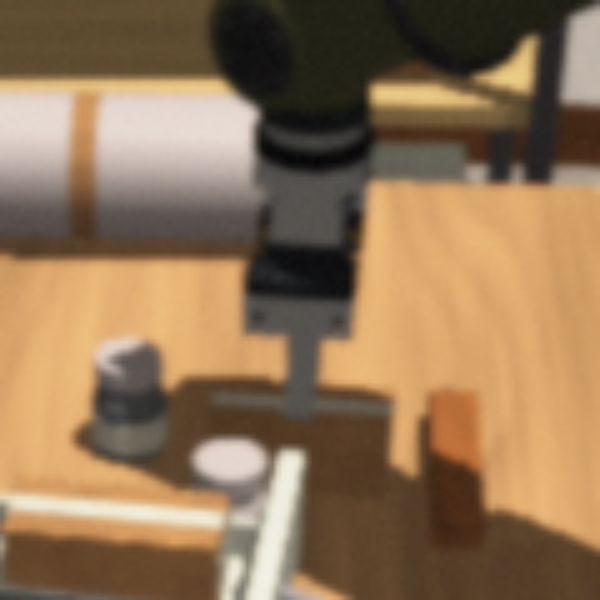

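The side view confirms it: the finger at crop (300,410) ends about 6 mm above the carton's top strip, at z≈0.062. The real fingertips are therefore about 34 mm above the reported TCP. I open, go down in stages while watching the force, and grip.

```bash
python3 -m inch '[0,0,0,0,0,0,0.75,0,0,0,0,0,0,0.75,0.1,0,0,0,0,0,0.75,0.1,0,0,0,0,0,0.75,0,0,1,0,0,0,0.75,0,0,1,0,0,0,0.75,0,0,0,0,0,0,0.75]'; python3 -m inch '[0,0,0.6,0,0,0,0.75,0,0,0.6,0,0,0,0.75,0,0,0,0,0,0,0.75]'
```

```text
time_s: 15.4
ee_pos: [0.4639, -0.3352, 0.0075]
eef_rot: [3.14, 0.001, -1.646]
force: [-0.1, -0.3, -0.1]
grip_width: 0.0706
time_s: 15.78
ee_pos: [0.4642, -0.3354, -0.0038]
eef_rot: [3.141, 0.0, -1.646]
force: [0.4, 1.7, 0.4]
grip_width: 0.0705
```

```bash
python3 -m inch '[0,0,0,0,0,0,0.4,0,0,0,0,0,0,0.4,0,0,0,0,0,0,0.4,0,0,0,0,0,0,0.4]' 30;  python3 -m inch '[0,0,-1,0,0,0,0.4,0,0,-2,0,0,0,0.4,0,0,-4,0,0,0,0.4,0,0,-5,0,0,0,0.4,0,0,-5,0,0,0,0.4,0,0,-4,0,0,0,0.4,0,0,-2,0,0,0,0.4,0,0,0,0,0,0,0.4]'
python3 - <<'E'
from h import *
print(rows([.578,.0185,.225],-1.5708-.118))
E
```

```text
time_s: 16.27
ee_pos: [0.4645, -0.3357, -0.0031]
eef_rot: [-3.141, -0.0, -1.646]
force: [-0.4, -0.0, 2.1]
grip_width: 0.0519
time_s: 17.27
ee_pos: [0.4647, -0.3358, 0.2283]
eef_rot: [-3.139, -0.002, -1.646]
force: [-0.7, 0.5, -2.4]
grip_width: 0.052
(array([-36.52,  -7.08,   0.33]), 'turn wz', np.float64(0.043))
```

```bash
python3 -m inch '[0,0,0,0,0,0.043,0.4,-1.2,-0.23,0,0,0,0,0.4,-2.5,-0.48,0,0,0,0,0.4,-3.6,-0.7,0,0,0,0,0.4,-3.8,-0.74,0,0,0,0,0.4,-3.8,-0.74,0,0,0,0,0.4,-3.8,-0.74,0,0,0,0,0.4,-3.8,-0.74,0,0,0,0,0.4,-3.8,-0.74,0,0,0,0,0.4,-3.6,-0.7,0,0,0,0,0.4,-3.0,-0.58,0,0,0,0,0.4,-2.2,-0.43,0,0,0,0,0.4,-1.3,-0.25,0,0,0,0,0.4,0,0,0,0,0,0,0.4,0,0,0,0,0,0,0.4]'
python3 - <<'E'
from h import *
np.set_printoptions(precision=4,suppress=True)
o=ctrl.get_obs();T=R.from_euler('xyz',o["eef_rot"]).as_matrix();t=o["ee_pos"]
p,d,c=cam("wrist");save("w6",p);P=cloud(d,c)
def rect(n,m):
    k,L,s,_=cv2.connectedComponentsWithStats(m.astype(np.uint8));i=1+np.argmax(s[1:,4]);q=P[L==i];a=cv2.minAreaRect((q[:,:2]*1000).astype(np.float32));print(n,s[i,4],np.round(a[0],1),np.round(a[1],1),round(a[2],1),q[:,2].mean().round(3))
X,Y,Z=P[...,0],P[...,1],P[...,2]
b=(d>0)&(Z>.146)&(Z<.160)
rect("stockL",b&(abs(Y-.102)<.06)&(abs(X-.595)<.09));rect("stockR",b&(abs(Y+.064)<.06)&(abs(X-.571)<.09))
rect("front",(d>0)&(Z>.16)&(Z<.171)&(abs(X-.49)<.05))
rect("held",(d>0)&(Z>.27)&(Z<.30)&(abs(X-t[0])<.08)&(abs(Y-t[1])<.05))
p,d,c=cam("top");P=cloud(d,c);X,Y,Z=P[...,0],P[...,1],P[...,2]
rect("front top",(d>0)&(Z>.158)&(Z<.172)&(abs(X-.49)<.05))
print(rows([.578,.0191,.1],-1.5708-.118))
E
```

```text
time_s: 19.15
ee_pos: [0.5774, 0.0169, 0.2266]
eef_rot: [3.141, -0.0, -1.689]
force: [0.6, 0.3, -1.7]
grip_width: 0.0515
stockL 6069 [592.7  98.5] [ 52.6 121.2] 85.0 0.155
stockR 6011 [569.4 -68.1] [ 52.5 121.2] 84.2 0.155
front 22 [490.5 -22.4] [5.2 2.5] 86.1 0.164
held 14358 [598.7  13.9] [75.8 76.8] 83.5 0.285
front top 140 [504.3 133.9] [75.3 14.7] 83.2 0.165
(array([-0.24, -0.03, 12.68]), 'turn wz', np.float64(-0.001))
```

View pics/w6.png

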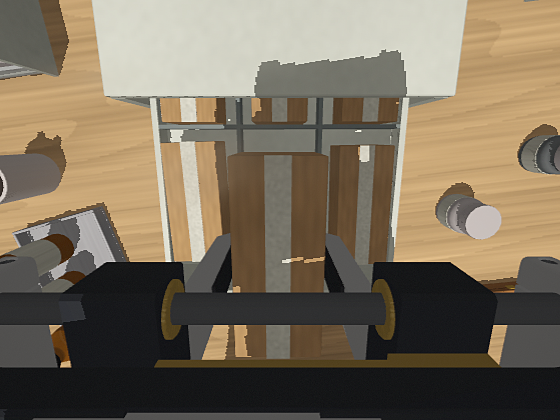

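The held carton, near end at about (285,155), is lined up between the two stock cartons over the empty middle bay. I lower it.

```bash
python3 -m inch '[0,0,1.5,0,0,0,0.4,0,0,3,0,0,0,0.4,0,0,3,0,0,0,0.4,0,0,2,0,0,0,0.4,0,0,1.3,0,0,0,0.4,0,0,0.8,0,0,0,0.4,0,0,0.5,0,0,0,0.4,0,0,0.3,0,0,0,0.4,0,0,0,0,0,0,0.4]'
```

```text
time_s: 20.38
ee_pos: [0.5777, 0.0175, 0.1029]
eef_rot: [-3.141, 0.0, -1.689]
force: [0.1, 0.6, -2.2]
grip_width: 0.0519
```

```bash
python3 -m inch '[0,0,0.2,0,0,0,0.4,0,0,0.2,0,0,0,0.4,0,0,0.1,0,0,0,0.4,0,0,0.1,0,0,0,0.4,0,0,0,0,0,0,0.4]'
```

```text
time_s: 21.0
ee_pos: [0.5777, 0.0175, 0.0969]
eef_rot: [-3.141, 0.0, -1.689]
force: [-0.1, -0.4, 0.1]
grip_width: 0.052
```

```bash
python3 -m inch '[0,0,0.05,0,0,0,0.4,0,0,0,0,0,0,0.64,0,0,0,0,0,0,0.64,0,0,0,0,0,0,0.64,0,0,-1,0,0,0,0.64,0,0,-2,0,0,0,0.64,0,0,-4,0,0,0,0.64,0,0,-5,0,0,0,0.5,0,0,-2,0,0,0,0,0,0,0,0,0,0,0]'
python3 - <<'E'
from h import *
p,d,c=cam("wrist");P=cloud(d,c);X,Y,Z=P[...,0],P[...,1],P[...,2]
def rect(n,m):
    k,L,s,_=cv2.connectedComponentsWithStats(m.astype(np.uint8));i=1+np.argmax(s[1:,4]);q=P[L==i];a=cv2.minAreaRect((q[:,:2]*1000).astype(np.float32));print(n,s[i,4],np.round(a[0],1),np.round(a[1],1),round(a[2],1),q[:,2].mean().round(3))
b=(d>0)&(Z>.146)&(Z<.160)
rect("stockL",b&(abs(Y-.1)<.05)&(abs(X-.595)<.09));rect("stockR",b&(abs(Y+.066)<.045)&(abs(X-.571)<.09));rect("carton",b&(abs(Y-.017)<.043)&(abs(X-.578)<.075))
# goal: in front of handle. handle mid = front outer face mid -.020 along unit x
ux=np.array([.993,-.118]);h=np.array([.4847,.0302])-.02*ux;s=h-ux*.06
print("handle",h,"start",s,rows([s[0],s[1],.22]),rows([s[0],s[1],.085]))
E
```

```text
time_s: 22.25
ee_pos: [0.5781, 0.0175, 0.2381]
eef_rot: [-3.138, 0.0, -1.689]
force: [0.7, -0.1, -0.5]
grip_width: 0.0336
stockL 5944 [593.2  98.4] [ 52.5 120.5] 85.0 0.155
stockR 5939 [569.8 -68.1] [ 52.5 120.1] 84.2 0.155
carton 5749 [576.8  17.2] [ 52.1 120.4] 83.3 0.155
handle [0.46484 0.03256] start [0.40526 0.03964] (array([-0.17, 17.37,  1.63]), 'turn wz', np.float64(0.0)) (array([-0.17, 17.37, 15.13]), 'turn wz', np.float64(0.0))
```

```bash
python3 -m inch '[0,2.5,0,0,0,0,0,0,4.5,0,0,0,0,0,0,5,0,0,0,0,0,0,3.8,0,0,0,0,0,0,1.6,0,0,0,0,0,0,0,2.5,0,0,0,0,0,0,4.5,0,0,0,0,0,0,4.5,0,0,0,0,0,0,2.8,0,0,0,0,0,0,1.2,0,0,0,0,0,0,0,0,0,0,0]'
python3 - <<'E'
from h import *
p,d,c=cam("wrist");save("w7",p)
p,d,c=cam("side");save("s7",cv2.resize(p[140:290,200:400],(800,600)))
print(ctrl.place_of("wrist","handle")[:1])
E
```

```text
time_s: 23.68
ee_pos: [0.4044, 0.038, 0.0808]
eef_rot: [3.14, -0.0, -1.689]
force: [-0.5, 0.3, 0.3]
grip_width: 0.0006
[]
```

View pics/s7.png

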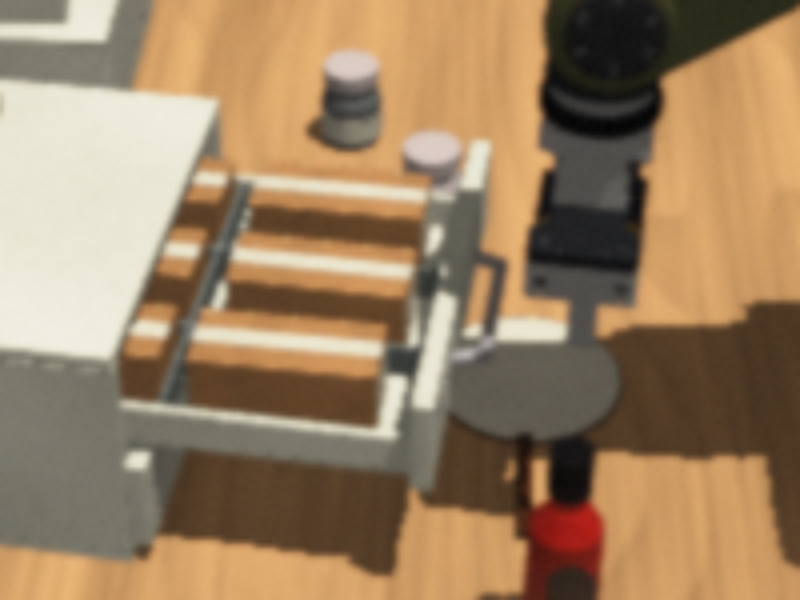

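The side view shows three cartons in line and flat, and the closed finger at (585,320) in front of the handle at (495,300). I push gently.

```bash
python3 -m inch '[0,-1.5,0,0,0,0,0,0,-2,0,0,0,0,0,0,-0.8,0,0,0,0,0,0,-0.8,0,0,0,0,0,0,-1.2,0,0,0,0,0,0,-1.5,0,0,0,0,0,0,-1.5,0,0,0,0,0,0,-1.5,0,0,0,0,0,0,-1.5,0,0,0,0,0,0,-1.5,0,0,0,0,0,0,-1.5,0,0,0,0,0,0,-1.5,0,0,0,0,0,0,-1.5,0,0,0,0,0,0,-1.2,0,0,0,0,0,0,-0.8,0,0,0,0,0]'
python3 - <<'E'
from h import *
p,d,c=cam("top");P=cloud(d,c);X,Y,Z=P[...,0],P[...,1],P[...,2]
o=ctrl.get_obs();u=np.array([.993,-.118]);print("tool unit x",(o["ee_pos"][:2]-[.681,.007])@u)
m=(d>0)&(Z>.158)&(Z<.172)&(X>.45)&(X<.72)&(abs(Y)<.2);S=(P[m][:,:2]-[.681,.007])@u
print(m.sum(),np.percentile(S,[2,10,25,50]))
E
```

```text
time_s: 25.7
ee_pos: [0.6069, 0.0141, 0.0811]
eef_rot: [3.141, 0.0, -1.689]
force: [-2.6, 0.9, 1.3]
grip_width: 0.0006
tool unit x -0.07377184978425973
225 [-0.03886338 -0.03766197 -0.03522178 -0.03044325]
```

```bash
python3 -m inch '[0,-0.8,0,0,0,0,0,0,-0.7,0,0,0,0,0,0,-0.4,0,0,0,0,0,0,-0.3,0,0,0,0,0,0,-0.2,0,0,0,0,0,0,0,0,0,0,0,0]'; python3 -m inch '[0,-0.1,0,0,0,0,0,0,-0.1,0,0,0,0,0,0,0,0,0,0,0,0]'
```

```text
time_s: 26.5
ee_pos: [0.6304, 0.0112, 0.0813]
eef_rot: [-3.141, -0.0, -1.689]
force: [0.3, -0.1, -0.1]
grip_width: 0.0004
time_s: 26.88
ee_pos: [0.6312, 0.0111, 0.0813]
eef_rot: [3.139, -0.0, -1.689]
force: [-10.4, 1.0, 4.8]
grip_width: 0.0005
```

The force rose to 10 N against 2.5 N of friction, so the stop is met. I back off, lift clear and check everything.

```bash
python3 -m inch '[0,0.5,0,0,0,0,0,0,1.5,0,0,0,0,0,0,3,0,0,0,0,0,0,4,0,0,0,0,0,0,3,-2,0,0,0,0,0,0,-5,0,0,0,0,0,0,-5,0,0,0,0,0,3,-4,0,0,0,0,0,3,0,0,0,0,0,0,0,0,0,0,0,0,0,0,0,0,0,0]'
python3 - <<'E'
from h import *
np.set_printoptions(precision=3,suppress=True)
for n in("top","side"):
    p,d,c=cam(n);save(n+"8",p)
    for l,z in dict(jar_a=0,brush_pot=0,brush_box=0,fan=0,tray_in=.004,tray_bottle_a_mid=.0865,drawer_front=.1295).items():
        print(n,l,[(round(r["score"],2),atz(c,r["centre"],z)[:2].round(3).tolist()) for r in ctrl.place_of(n,l)[:4] if r["score"]>.4])
    if n=="top": T=(p,d,c)
p,d,c=T;P=cloud(d,c);X,Y,Z=P[...,0],P[...,1],P[...,2]
u=np.array([.993,-.118]);m=(d>0)&(Z>.158)&(Z<.172)&(X>.6)&(X<.72)&(abs(Y)<.2);S=(P[m][:,:2]-[.681,.007])@u
print("front",m.sum(),np.percentile(S,[2,10,50]))
m=((d>0)&(Z>.158)&(Z<.178)&(Y>.15)&(Y<.45)).astype(np.uint8);k,L,s,_=cv2.connectedComponentsWithStats(m)
for i in range(1,k):
    if s[i,4]>20: print(s[i,4],P[L==i].mean(0))
a,b=cv2.imread("pics/top8.png"),cv2.imread("pics/side8.png");cv2.imwrite("pics/f8.png",cv2.resize(np.hstack([a,b]),(800,300)))
E
```

```text
top jar_a [(0.67, [0.585, -0.365]), (0.65, [0.509, -0.242])]
top brush_pot [(0.7, [0.642, 0.353]), (0.57, [0.54, 0.383])]
top brush_box [(0.62, [0.363, -0.317])]
top fan []
top tray_in [(0.85, [0.477, 0.347])]
top tray_bottle_a_mid [(0.83, [0.423, 0.307]), (0.81, [0.432, 0.204])]
top drawer_front []
side jar_a [(0.7, [0.588, -0.366])]
side brush_pot [(0.86, [0.638, 0.375])]
side brush_box [(0.61, [0.362, -0.318])]
side fan [(0.67, [0.435, -0.05])]
side tray_in [(0.79, [0.472, 0.334])]
side tray_bottle_a_mid [(0.88, [0.424, 0.312])]
side drawer_front [(0.91, [0.67, -0.007])]
front 204 [-0.014 -0.013 -0.007]
167 [0.869 0.304 0.169]
258 [0.932 0.337 0.17 ]
260 [0.932 0.429 0.17 ]
257 [0.933 0.384 0.171]
89 [0.524 0.37  0.169]
88 [0.461 0.361 0.169]
87 [0.423 0.314 0.169]
83 [0.42  0.205 0.165]$: bad value
```

View pics/f8.png

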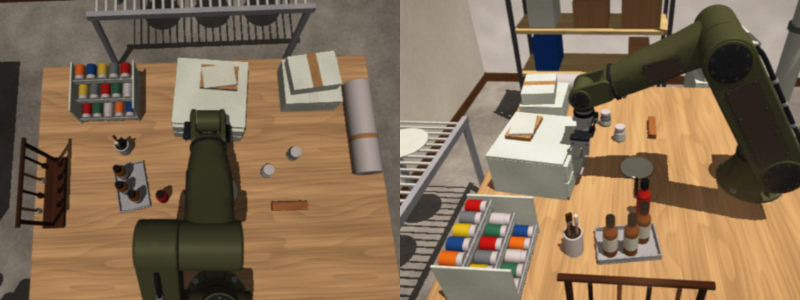

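The drawer front stands at -14 mm, which is shut. All three bottles are upright in the tray and the bystanders are in place. The back-off call was refused because of a mistyped row, so I repeat it.

```bash
python3 -m inch '[0,0.5,0,0,0,0,0,0,1.5,0,0,0,0,0,0,3,0,0,0,0,0,0,4,0,0,0,0,0,0,3,-2,0,0,0,0,0,0,-5,0,0,0,0,0,0,-5,0,0,0,0,0,3,-4,0,0,0,0,0,0,0,0,0,0,0,0,0,0,0,0,0,0]'
python3 - <<'E'
from h import *
p,d,c=cam("top");P=cloud(d,c);X,Y,Z=P[...,0],P[...,1],P[...,2]
u=np.array([.993,-.118]);m=(d>0)&(Z>.158)&(Z<.172)&(X>.6)&(X<.72)&(abs(Y)<.2);S=(P[m][:,:2]-[.681,.007])@u
print("front",m.sum(),np.percentile(S,[2,10,50]))
q,_,_=cam("side")
print(ctrl.get_obs()["force"],[(round(r["score"],2)) for r in ctrl.place_of("side","drawer_front")[:1]])
cv2.imwrite("pics/f9.png",cv2.resize(np.hstack([p,q]),(800,300))[:,:,::-1])
E
```

```text
time_s: 28.92
ee_pos: [0.4833, 0.0287, 0.2407]
eef_rot: [-3.141, 0.0, -1.689]
force: [0.3, -0.8, -0.9]
grip_width: 0.0007
front 582 [-0.01466377 -0.01358495 -0.00702736]
[ 0.60541056 -0.22687275  0.4150838 ] [0.89]
```

View pics/f9.png

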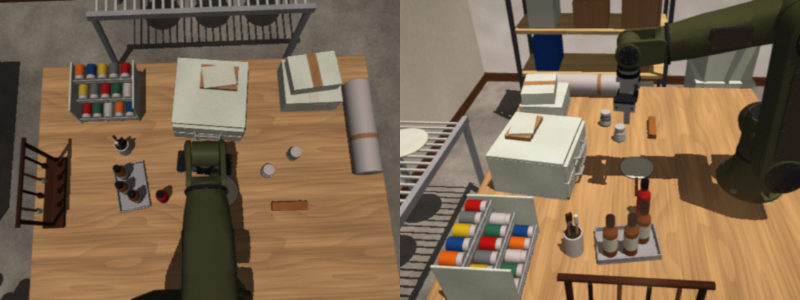

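The drawer is shut at (545,160) in the right half, three bottles stand in the tray at (625,235), and the arm is clear. I hand in.

```bash
python3 -c "
from station import ctrl
print(ctrl.hand_in())"
```

```text
the job is handed in; nothing more can be done
None
```

The job is done and handed in at about 29 s on the robot's clock. The hand-in gave no verdict.

- **Bottle:** it stands upright in the steel tray at about (0.461, 0.361). All three caps measure at the same height, 0.169 m.
- **Carton:** it lies flat in the middle bay. Just before closing it was within about 5 mm of the bay's middle and in line with its neighbours. I could not see inside the drawer once it was shut.
- **Drawer:** I pushed it in at about 0.12 m/s until it met the stop, where the force rose to about 10 N. The drawer's front face then measured 14 mm ahead of the unit, which is its shut position, and stayed there after I backed off.
- **Bystanders:** the brush box, the brush pot, the fan and the jar nearest the unit were found again within about 2 cm of where they started, and the other jar and the red bottle also read unchanged. Some of these readings came from one camera only, and the network missed the fan in the top view and the drawer front while the arm covered it. The arm ended clear of everything.

**What disagreed or went wrong:**
- **Fingertips:** they proved to end about 34 mm short of the reported tool point. The first carton grip therefore closed on air just above the carton, and the bottle was held only by the top of its cap. I corrected for this from the carton onwards.
- **Cameras:** the wrist and top cameras differed by about 4 mm sideways.
- **Back-off move:** one call was refused because I mistyped a row, so I repeated it.

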